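# Reset the tripped drive unit under its push-latch flap

## Robot

A 7-joint arm with a two-finger parallel gripper is mounted at the origin on the work surface. World frame = base frame: x ahead of the robot, y to its left, z up, the work surface at z = 0. Lengths are in m, angles in rad, forces in N, time in s.
With the tool pointing down it reaches from about 0.35 to 0.9 m from the base axis. Payload 7.2 kg.
Tool frame: the origin (TCP) lies at the centre of the arm's flange, where the gripper is bolted on; the fingertips stand 173 mm ahead of it and the grasp point (between the pads) lies 155 mm ahead of it (arm.finger_overhang is the distance from the TCP to the fingertips, in m); z points along the fingers, x is the direction in which the jaws open and shut, and the axes are right-handed (so a half turn about z gives the same grasp; the last joint's range is limited). The gripper opens to 85 mm and grips with 20 to 120 N. Pads are 22 mm wide; open, the fingers measure 114 mm over their backs; the gripper's body (76 mm by 85 mm) begins 54 mm behind the grasp point. The pads swing forward as they close: fully open they stand 13 mm farther back than shut.
Start: joints at [-1.193, 0.411, -0.013, 1.596, 0.006, 1.134, -0.082], TCP at [0.269, 0.564, 0.405] pointing down, gripper open.
Joint ranges: [-2.95, 2.95], [-0.29, 1.99], [-1.47, 1.44], [0.14, 2.54], [-1.03, 4.17], [0.13, 1.85], [-2.86, 2.86]. Speed limits (rad/s): [2.39, 2.39, 3.01, 3.01, 3.14, 3.14, 3.14].

## Interface

Orientations are given as a rotation vector (axis times angle).
In Python, from bench import arm gives the robot as it stands.
- The arm moves only by the tool drive_tool, never from a script. Its argument "deltas" is a list that holds one entry, the list of rows, each a list of 5 numbers: the shift along the tool's x, y, z in units of 50 mm (1.0 is 50 mm), then the turn about the tool's z in units of 6 degrees (1.0 is 6 degrees), then the opening, from 0 (shut) to 1 (fully open). In form: [[[x, y, z, roll, gripper], ...]]. A call has 1 to 5 rows; each row is the pose to reach, as a shift and turn from the pose measured when the call began, along the tool's axes at that moment; what a row does not reach only later rows make up. A row lasts 1/10 s, in which the tool goes at most 50 mm and 8.59 degrees, less where a joint would pass 70% of its speed; a pose out of reach is approached as far as the arm can. A call with a gripper value outside its range is refused whole. The fingers move at their own pace and stop on an object; the grip force is fixed at half the most. Time passes only in rows, so rows that repeat a pose let the fingers close. It gives the time, the measured TCP pose, the force and the opening at its end, in the units of the state.
- arm.read_state(): the state, without advancing time (a new reading comes with each control period).
- arm.read_camera(name): name is "side" or "top" or "wrist"; returns a dict with "frame" (480x640x3 uint8, red, green, blue), "fx", "fy", "cx", "cy" (pixels), "R" (3x3) and "t" (3): a world point X has camera coordinates R X + t; the wrist camera has in their place "tool_from_camera" (4x4, takes a point from camera to tool coordinates, whose origin is the TCP and whose axes are the tool frame's). Camera axes: x right, y down, z forward; pixel columns grow to the right and rows downward; lengths in m; the calibration is good to about 2 mm. A picture is of the moment at which its call begins: read the wrist's pose just before it. There is no depth.
- arm.hand_in(): hands the job in, once; it reports no verdict.
Trained networks look in a picture, given as the dict that the camera call returned (one of the last four; its "shot" number tells which), for a name from the list of things; names that differ only in an ending like _2 or _b are one class to them, and where a whole thing is asked for, a point or a joint stands for the part that bears it (a point fixed in the world has none). Each returns a list of dicts, best first, with "p" (0 to 1); they miss things now and then, are a little off and sometimes report something else, mostly with a low value. They report only what shows in the picture. A call takes as long as a camera call.
- arm.look_for(picture, name): "bbox" ([left, top, right, bottom] in pixels, round what is visible of it).
- arm.silhouettes(picture, name): "pixels" (480x640 bool, what is visible of it) and "bbox" ([left, top, right, bottom] in pixels, round what is visible of it).
- arm.landmark_of(picture, name): "pixel" ([column, row] in pixels: a listed point, or the origin of a listed thing).
The state is a dict: "clock": time; "q": joint angles; "qvel": joint speeds; "joint_efforts": joint torques, N m; "tool_pos": TCP position; "tcp_rot": TCP orientation; "ft_force": force on the tool from outside, world axes, zero at the start; "wrist_torque": the same for the moment, N m; "grip_width": opening from 0.0 (shut) to 1.0 (fully open).
Only numpy, scipy, OpenCV 4.12 (cv2) and the standard library are available. Lean on these libraries where they do the work, as an engineer would, in place of code of your own. Each camera call takes 0.05 s, during which the arm holds its last target.

## Task

Reset the drive unit with the orange flap using fingertips only: press its flap once so that it pops open, fully press the green button underneath, then push the flap back down until it latches flush and stays shut. Do not shove or lift the unit, do not press its red stop button, keep off the blue-flapped unit altogether, and leave the loose things on the bench where they are.

Things in the scene. Friction and masses are not known exactly. Their poses are not given: they have to be found in the camera images.
- unit: Tripped drive unit: loose grey steel box 170 (x) x 190 (y) x 75 mm high, about 2.8 kg. Origin: centre of its underside; x from the flap's free edge towards its hinge, y left, z up. The orange flap fills x -65 to 45, y -87 to 13 mm of its top, flush; the rest of the top is flat, 75 mm up, with a red stop button (radius 17, top 92 mm up) at x -35, y 55 mm.
- flap_hinge (a point): Middle of the flap's hinge axis: at x 45, y -37, z 72 mm in the unit's frame, axis along the unit's y. The flap is 110 mm long from here, 100 mm wide, 6 mm thick; its outer face is 3 mm off the axis. The point turns with the flap.
- flap_press (a point): The pad on the flap's outer face where it is pressed (dark, 12 x 40 mm): 90 mm from the hinge axis, 20 mm from the free edge, midway across. Latched shut it is at x -45, y -37, z 75 mm in the unit's frame. It moves with the flap; its z axis is the flap's outward normal.
- flap (a joint): Flap angle, rad: 0 to 0.01 latched flush, 1.6 open (upright, free edge 182 mm above the bench), hard stop -0.065 to -0.08. Press the pad in to the stop (6 to 7 mm at 2 to 3 N, then hard; 7 N is enough) and let go: it springs up in about 2 s. To shut: push its outer face over and down (1 to 3 N), press to the stop, let go: it stays. One more full press frees it.
- reset_top (a point): Centre of the top face of the green reset button (16 mm radius, in a 24 mm radius black collar), in the open well under the flap (floor 35 mm up): in the unit's frame at x -20, y -37, z 53 mm. It is pressed straight down and can be reached from above when the flap is open.
- reset (a joint): Travel of the green button, m: 0 up, 0.006 fully down; spring, 5 N fully down, comes back up when let go.
- unit_stop (a joint): Travel of the red stop button on this unit, m: 0 up, 0.005 down. Leave at 0.
- spare: The other drive unit: the same box with a blue flap, 170 x 190 x 75 mm (its red button reaches 92 mm). Origin: centre of its underside, axes as for unit. Not to be touched.
- wrench: Loose open-ended wrench lying on the bench, 180 mm long along its x, 38 mm wide, 8 mm high, origin under its middle. Leave alone.
- driver: Loose screwdriver with red handle lying on the bench, 200 mm long along its x, 26 mm high, origin under its middle. Leave alone.
- collet: Loose steel collet standing on the bench, 42 mm across, 62 mm high; origin centre of its underside. Leave alone.
- oil: Loose yellow oil bottle, 54 mm across, 130 mm high; origin centre of its underside. Leave alone.
- parallel: Loose ground steel parallel bar, 150 x 12 x 30 mm high; origin centre of its underside, long along its x. Leave alone.
- thumbscrew: Loose black levelling foot, 36 mm across, 34 mm high; origin centre of its underside. Leave alone.

How it is judged:
On the way, in this order (a step that is already met when the one before it is completed fails the run):
1. the orange flap has popped open (value of joint flap above 1.2 rad), for 0.1 s.
2. the green button is fully pressed while the flap is open (value of joint reset above 0.0045 m and value of joint flap above 0.9 rad), for 0.04 s.
3. the flap is shut and stays shut with nothing touching the unit (value of joint flap below 0.05 rad and contact force between unit and the fingers below 0.05 N and contact force between unit and the arm below 0.05 N), for 0.3 s.
At the end, for the whole second after the job is handed in: The orange flap is latched flush (within 0.05 rad of shut) and at rest, untouched; the green and red buttons are up; the unit stands within 15 mm of where it was (value of joint flap between -0.04 and 0.05 rad and velocity of joint flap below 0.1 rad/s and value of joint each of reset, unit_stop below 0.0015 m and linear speed of unit below 0.02 m/s and distance of unit from where it was at the start of the episode below 0.015 m).
It fails at once if the unit is shoved or lifted more than 15 mm (distance of unit from where it was at the start of the episode above 0.015 m).
It fails at once if the unit is tipped (angle between unit's own z axis and vertical above 0.08 rad).
It fails at once if the red stop button is pressed (value of joint unit_stop above 0.002 m).
It fails at once if the blue-flapped unit is touched or moved (contact force between spare and the fingers above 0.5 N or contact force between spare and the arm above 0.5 N or distance of spare from where it was at the start of the episode above 0.01 m).
It fails at once if a loose thing is moved or lifted more than 20 mm (distance of any of wrench, driver, collet, oil, parallel, thumbscrew from where it was at the start of the episode above 0.02 m).
It also fails if it takes over 58 s, if anything falls off the work surface, if the arm or the gripper's body presses on something with over 40 N, if the wrist force passes 120 N, or if a joint passes its speed limit or range.

## Working session

There is one attempt and no reset: what is moved stays moved. The work goes in short steps, Python scripts to look and compute and a tool call to move; the robot and the scene stay as the last step left them, time stands still between calls to the robot, and variables do not carry over. Pictures are saved under pics/ and viewed, and the job is handed in when it is done.

Besides the shell and the picture viewer there is one more tool, called as name(argument=value, ...) on one line, values as JSON. drive_tool: Moves the arm, as the interface text tells. Its arguments: {"type":"object","properties":{"deltas":{"type":"array","items":{"type":"array","items":{"type":"array","items":{"type":"number"}}}}},"required":["deltas"]}

```bash
mkdir -p pics; ls; python3 - <<'E'
from bench import arm
import cv2,numpy as np
s=arm.read_state();print({k:np.round(v,3) for k,v in s.items()})
for n in ("top","side","wrist"):
    p=arm.read_camera(n)
    cv2.imwrite(f"pics/{n}0.png",p["frame"][:,:,::-1])
    print(n,p["fx"],p["cx"],p["cy"],[np.round(p[k],3).tolist() for k in ("R","t","tool_from_camera") if k in p])
    for m in ("unit","spare","flap_press","flap_hinge"):
        print(m,[(np.round(d["pixel"],1).tolist(),round(d["p"],2)) for d in arm.landmark_of(p,m)][:3],[(d["bbox"],round(d["p"],2)) for d in arm.look_for(p,m)][:2])
E
```

```text
pics
{'clock': np.float64(0.0), 'q': array([-1.193,  0.412, -0.013,  1.597,  0.006,  1.134, -0.082]), 'qvel': array([-0.001, -0.002,  0.001,  0.001,  0.001,  0.001, -0.001]), 'joint_efforts': array([-0.0000e+00, -6.0064e+01,  6.8200e-01, -2.9941e+01,  1.4000e-02,
        1.1000e-02,  0.0000e+00]), 'tool_pos': array([0.269, 0.564, 0.404]), 'tcp_rot': array([ 2.657e+00,  1.675e+00, -2.000e-03]), 'ft_force': array([ 0.333, -0.413, -0.324]), 'wrist_torque': array([-0.045, -0.018,  0.022]), 'grip_width': np.float64(0.994)}
top 476.7382894083465 313.30085199334985 238.3947461311572 [[[0.014, -0.999, 0.029], [-0.987, -0.019, -0.16], [0.16, -0.026, -0.987]], [-0.024, 0.589, 1.003]]
unit [([224.3, 263.3], 0.76)] [([174.3, 220.3, 268.0, 304.6], 0.89)]
spare [([407.9, 262.1], 0.93)] [([362.1, 211.3, 465.0, 299.7], 0.59), ([211.2, 236.9, 260.7, 289.9], 0.51)]
flap_press [([234.5, 278.6], 0.96)] [([212.5, 237.3, 262.3, 292.4], 0.93), ([364.7, 212.2, 464.6, 299.1], 0.36)]
flap_hinge [([236.0, 234.1], 0.86), ([235.2, 277.8], 0.44)] [([214.6, 236.8, 261.6, 289.3], 0.75), ([72.8, 291.3, 115.9, 313.4], 0.67)]
side 458.737351954625 318.1610321812623 245.12244602842452 [[[0.854, -0.519, -0.019], [-0.275, -0.42, -0.865], [0.441, 0.744, -0.501]], [-0.483, 0.223, 0.828]]
unit [([267.3, 243.6], 0.78)] [([222.1, 198.8, 319.6, 270.7], 0.69)]
spare [([371.0, 333.7], 0.62)] [([312.9, 267.4, 445.4, 379.4], 0.55)]
flap_press [([258.7, 229.6], 0.8), ([375.0, 237.4], 0.3)] [([242.6, 214.8, 301.2, 237.7], 0.7)]
flap_hinge [([292.0, 219.7], 0.84)] [([246.4, 213.7, 300.1, 242.0], 0.79)]
wrist 358.65516250951595 318.6620636426302 241.8780355155446 [[[1.0, -0.0, 0.0, -0.001], [0.0, 0.962, 0.272, -0.068], [-0.0, -0.272, 0.962, 0.032], [0.0, 0.0, 0.0, 1.0]]]
unit [] [([70.6, 453.4, 135.4, 476.9], 0.91)]
spare [] []
flap_press [] []
flap_hinge [] []
```

View pics/top0.png

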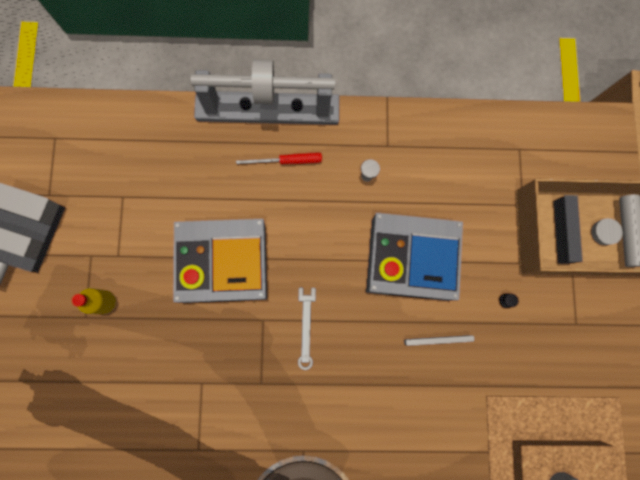

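View pics/side0.png

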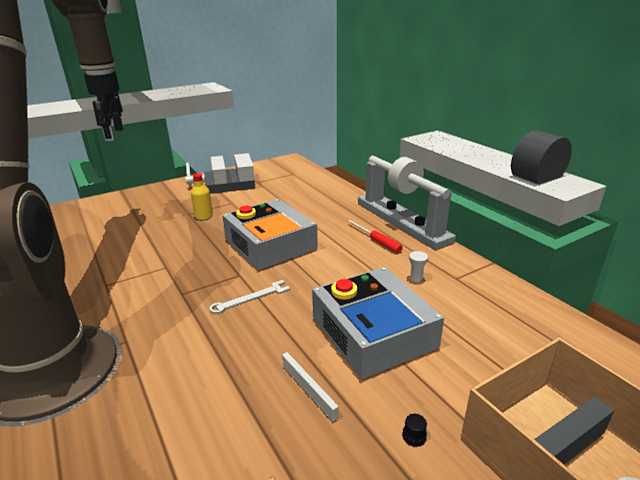

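```bash
cat > h.py <<'E'
from bench import arm
import numpy as np,cv2
from scipy.spatial.transform import Rotation as Ro
def tool():
    s=arm.read_state(); return s,Ro.from_rotvec(s["tcp_rot"]).as_matrix(),np.array(s["tool_pos"])
def cam(p,st=None):
    if "R" in p: return np.array(p["R"]),np.array(p["t"])
    s,R,t=st; T=np.array(p["tool_from_camera"]); Rw=R@T[:3,:3]; o=R@T[:3,3]+t
    return Rw.T,-Rw.T@o
def onz(p,px,z,st=None):
    R,t=cam(p,st); c=-R.T@t; d=R.T@np.array([(px[0]-p["cx"])/p["fx"],(px[1]-p["cy"])/p["fy"],1]); return c+d*(z-c[2])/d[2]
def proj(p,X,st=None):
    R,t=cam(p,st); c=(R@np.atleast_2d(X).T).T+t; return np.c_[p["fx"]*c[:,0]/c[:,2]+p["cx"],p["fy"]*c[:,1]/c[:,2]+p["cy"]]
E
python3 - <<'E'
from h import *
for n in ("top","side"):
    p=arm.read_camera(n)
    for m,z in (("unit",0),("flap_press",.075),("flap_hinge",.072),("reset_top",.053),("unit_stop",.09),("spare",0),("wrench",0),("driver",0),("collet",0),("oil",0),("parallel",0),("thumbscrew",0)):
        for d in arm.landmark_of(p,m)[:2]: print(n,m,round(d["p"],2),np.round(d["pixel"]),np.round(onz(p,d["pixel"],z),3))
E
```

```text
top unit 0.77 [225. 260.] [0.542 0.184 0.   ]
top flap_press 0.67 [234. 280.] [0.494 0.152 0.075]
top flap_hinge 0.92 [236. 238.] [0.582 0.152 0.072]
top reset_top 0.42 [408. 259.] [ 0.547 -0.221  0.053]Traceback (most recent call last):
  File "<stdin>", line 5, in <module>
ValueError: it knows: collet, driver, flap_hinge, flap_press, oil, parallel, reset_top, spare, thumbscrew, unit, wrench
```

```bash
python3 - <<'E'
from h import *
from scipy.optimize import least_squares
for n in ("top","side"):
    p=arm.read_camera(n)
    for m,z in (("unit",0),("flap_press",.075),("flap_hinge",.072),("spare",0),("wrench",0),("driver",0),("collet",0),("oil",0)):
        for d in arm.landmark_of(p,m)[:1]: print(n,m,round(d["p"],2),np.round(d["pixel"]),np.round(onz(p,d["pixel"],z),3))
    f=cv2.cvtColor(p["frame"],cv2.COLOR_RGB2HSV)
    m=((f[...,0]>8)&(f[...,0]<24)&(f[...,1]>225)&(f[...,2]>180)).astype(np.uint8)
    k,l,st,_=cv2.connectedComponentsWithStats(m)
    i=1+np.argmax(st[1:,4]);print(st[i])
    c=cv2.findContours((l==i).astype(np.uint8),cv2.RETR_EXTERNAL,cv2.CHAIN_APPROX_NONE)[0][0][:,0].astype(float)
    w=np.array([onz(p,x,.075)[:2] for x in c],np.float32)
    r=cv2.minAreaRect(w);print(r, cv2.boxPoints(r).round(3).tolist())
E
```

```text
top unit 0.71 [281. 160.] [0.782 0.064 0.   ]
top flap_press 0.94 [234. 280.] [0.493 0.153 0.075]
top flap_hinge 0.93 [237. 239.] [0.581 0.15  0.072]
top spare 0.71 [410. 260.] [ 0.551 -0.238  0.   ]
top wrench 0.7 [305. 330.] [0.389 0.    0.   ]
top driver 0.68 [279. 159.] [0.785 0.068 0.   ]
top collet 0.59 [366. 176.] [ 0.749 -0.137  0.   ]
top oil 0.72 [106. 304.] [0.439 0.445 0.   ]
[389 261  11  15  32]
((0.526120126247406, -0.18872499465942383), (0.03225439786911011, 0.01711815781891346), 20.585134506225586) [[0.5080000162124634, -0.1860000044107437], [0.5139999985694885, -0.20200000703334808], [0.5440000295639038, -0.19099999964237213], [0.5379999876022339, -0.17499999701976776]]
side unit 0.81 [270. 244.] [0.535 0.191 0.   ]
side flap_press 0.78 [256. 228.] [0.487 0.159 0.075]
side flap_hinge 0.83 [292. 221.] [0.58  0.147 0.072]
side spare 0.87 [373. 334.] [ 0.546 -0.237  0.   ]
side wrench 0.97 [250. 302.] [ 0.386 -0.012  0.   ]
side driver 0.76 [371. 239.] [0.77  0.066 0.   ]
side collet 0.62 [416. 278.] [ 0.746 -0.139  0.   ]
[256 235   1   1   1]
((0.4710499346256256, 0.12619057297706604), (0.0, 0.0), 0.0) [[0.47099998593330383, 0.12600000202655792], [0.47099998593330383, 0.12600000202655792], [0.47099998593330383, 0.12600000202655792], [0.47099998593330383, 0.12600000202655792]]
```

```bash
python3 - <<'E'
from h import *
for n,c0 in (("top",(240,255)),("side",(280,228))):
    p=arm.read_camera(n)
    f=cv2.cvtColor(p["frame"],cv2.COLOR_RGB2HSV)
    print(f[c0[1],c0[0]])
    d=np.abs(p["frame"].astype(int)-p["frame"][c0[1],c0[0]].astype(int)).max(2)
    m=((np.abs(f[...,0].astype(int)-f[c0[1],c0[0],0])<6)&(f[...,1]>215)&(d<60)).astype(np.uint8)
    k,l,st,_=cv2.connectedComponentsWithStats(m)
    i=l[c0[1],c0[0]];print(st[i])
    c=cv2.findContours((l==i).astype(np.uint8),cv2.RETR_EXTERNAL,cv2.CHAIN_APPROX_NONE)[0][0][:,0].astype(float)
    w=np.array([onz(p,x,.075)[:2] for x in c],np.float32)
    r=cv2.minAreaRect(w);print(r, cv2.boxPoints(r).round(3).tolist())
    if n=="top":
      for (x,y,th) in ((.539,.187,0.),(.539,.187,.02),(.539,.187,.04)):
        pass
E
```

```text
[ 19 215 196]
[     0      0    640    480 305618]
((0.6162892580032349, -0.05404782295227051), (1.0666518211364746, 1.4947885274887085), 1.9967495203018188) [[0.05700000002980232, 0.6740000247955322], [0.10899999737739563, -0.8199999928474426], [1.1749999523162842, -0.7820000052452087], [1.1230000257492065, 0.7110000252723694]]
[ 16 197 253]
[     0      0    640    480 307186]
((0.2266479730606079, 12.749897956848145), (13.178496360778809, 24.483661651611328), 29.14992904663086) [[-11.491000175476074, 20.23200035095215], [0.4350000023841858, -1.1510000228881836], [11.944000244140625, 5.26800012588501], [0.017999999225139618, 26.650999069213867]]
```

```bash
cat >> h.py <<'E'
def fitflap(p,c0,n):
    f=cv2.cvtColor(p["frame"],cv2.COLOR_RGB2HSV).astype(int)
    m=((np.abs(f[...,0]-18)<6)&(f[...,1]>180)&(f[...,2]>150)).astype(np.uint8)
    k,l,st,_=cv2.connectedComponentsWithStats(m,connectivity=4)
    i=l[c0[1],c0[0]]
    c=cv2.findContours((l==i).astype(np.uint8),cv2.RETR_EXTERNAL,cv2.CHAIN_APPROX_NONE)[0][0][:,0].astype(float)
    w=np.array([onz(p,x,.075)[:2] for x in c],np.float32)
    r=cv2.minAreaRect(w);return st[i].tolist(),r,cv2.boxPoints(r).round(3).tolist()
E
python3 - <<'E'
from h import *
for n,c0 in (("top",(240,255)),("side",(280,228))):
    p=arm.read_camera(n); print(n,fitflap(p,c0,n))
    y=cv2.resize(p["frame"][190:320,150:350,::-1],None,fx=4,fy=4,interpolation=cv2.INTER_CUBIC)
    for x0,y0,th in ((.541,.189,0.03),):
        c,s=np.cos(th),np.sin(th)
        for X,Y,Z in ((-85,-95,75),(-85,95,75),(85,95,75),(85,-95,75),(-65,-87,75),(-65,13,75),(45,13,75),(45,-87,75),(-35,55,92),(-45,-37,75),(0,0,0),(-85,-95,0)):
            q=proj(p,[x0+(c*X-s*Y)/1e3,y0+(s*X+c*Y)/1e3,Z/1e3])[0]
            cv2.circle(y,tuple(int(v) for v in ((q-[150,190]+.5)*4)),3,(255,0,255),-1)
    cv2.imwrite(f"pics/z_{n}.png",y)
E
```

```text
top ([213, 239, 48, 51, 2243], ((0.5265247225761414, 0.14892153441905975), (0.10624607652425766, 0.09854462742805481), 2.7299160957336426), [[0.47099998593330383, 0.19599999487400055], [0.47600001096725464, 0.09700000286102295], [0.5820000171661377, 0.10199999809265137], [0.5770000219345093, 0.20100000500679016]])
side ([244, 214, 57, 26, 735], ((0.523222804069519, 0.14934802055358887), (0.10601527243852615, 0.09779632091522217), 3.108982563018799), [[0.46799999475479126, 0.19499999284744263], [0.4729999899864197, 0.09799999743700027], [0.5789999961853027, 0.10300000011920929], [0.5740000009536743, 0.20100000500679016]])
```

View pics/z_top.png

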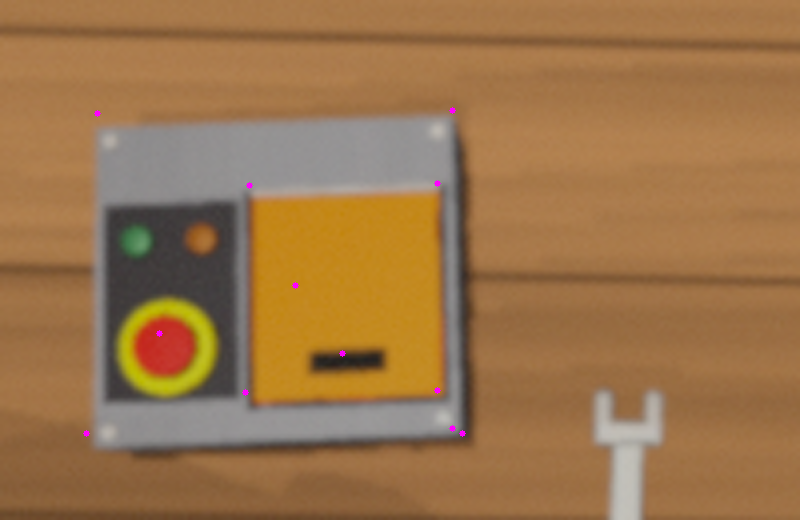

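View pics/z_side.png

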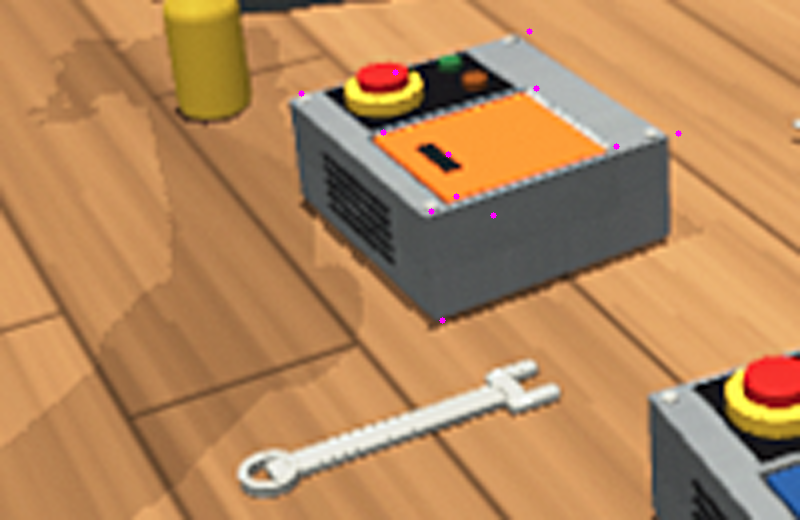

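The pictures show the orange unit upper left of the wrench (pad at about pixel (236,280) in top), with the flap shut. The flap fits from the two cameras agree within 3 mm: centre about (0.525, 0.149), yaw 0.05. The oil bottle is the only tall thing near the path, so I'll keep z at 0.40 on the way over.

drive_tool(deltas=[[[-0.56, 0.76, 0, -0.95, 0], [-1.12, 1.52, 0, -1.9, 0], [-1.68, 2.28, 0, -2.85, 0], [-2.24, 3.04, 0, -3.8, 0], [-2.8, 3.8, 0, -4.73, 0]]])

```text
clock: 3.2
tool_pos: [0.3812, 0.3539, 0.4049]
tcp_rot: [2.161, 2.28, 0.001]
ft_force: [1.0, -0.3, 0.4]
grip_width: 0.144
```

```bash
cat >> h.py <<'E'
U=np.array([.533,.1866]); YAW=.05
RU=Ro.from_euler("z",YAW).as_matrix()
def rep():
    s,R,t=tool(); tip=t+R[:,2]*.173
    u=RU.T@(tip-np.r_[U,0])
    print("t",round(float(s["clock"]),2),"tcp",np.round(t,4),"tip in unit mm",np.round(u*1e3,1),"toolx yaw in unit",round(np.degrees(np.arctan2(*(RU.T@R[:,0])[[1,0]])),2),"tilt",np.round(R[:,2],3),"F",np.round(s["ft_force"],2),"grip",round(float(s["grip_width"]),2))
    return s,R,t
def to(mm):
    "deltas in tool units to bring tip to unit-frame point (mm)"
    s,R,t=rep(); g=RU@(np.array(mm)/1e3)+np.r_[U,0]-R[:,2]*.173-t
    print("to",mm,np.round(R.T@g/.05,3))
E
python3 -c "
from h import *
to((-45,-37,225))"
```

```text
t 3.2 tcp [0.3812 0.3539 0.4049] tip in unit mm [-143.2  174.7  231.9] toolx yaw in unit 90.21 tilt [ 0.  0. -1.] F [ 1.01 -0.27  0.37] grip 0.14
to (-45, -37, 225) [-4.242  1.948  0.138]
```

drive_tool(deltas=[[[-0.85, 0.39, 0, 0, 0], [-1.7, 0.78, 0, 0, 0], [-2.55, 1.17, 0, 0, 0], [-3.4, 1.56, 0, 0, 0], [-4.24, 1.95, 0.14, 0, 0]]])

```text
clock: 3.7
tool_pos: [0.4907, 0.1456, 0.3989]
tcp_rot: [2.16, 2.28, 0.005]
ft_force: [0.5, 1.3, -0.4]
grip_width: -0.0
```

```bash
python3 - <<'E'
from h import *
st=rep(); p=arm.read_camera("wrist")
y=p["frame"][:,:,::-1].copy()
for X,Y,Z in ((-85,-95,75),(-85,95,75),(85,95,75),(85,-95,75),(-65,-87,75),(-65,13,75),(45,13,75),(45,-87,75),(-35,55,92),(-45,-37,75)):
    q=proj(p,RU@(np.array([X,Y,Z])/1e3)+np.r_[U,0],st)[0]
    cv2.circle(y,tuple(int(v) for v in q+.5),3,(255,0,255),-1)
print([(d["pixel"],d["p"],onz(p,d["pixel"],.075,st)) for d in arm.landmark_of(p,"flap_press")])
cv2.imwrite("pics/w1.png",y)
E
```

```text
t 3.7 tcp [0.4907 0.1456 0.3989] tip in unit mm [-43.8 -38.6 225.9] toolx yaw in unit 90.22 tilt [ 0.003  0.001 -1.   ] F [ 0.53  1.29 -0.35] grip -0.0
[([322.6, 223.0], 0.56, array([0.48949241, 0.14831454, 0.075     ]))]
```

View pics/w1.png

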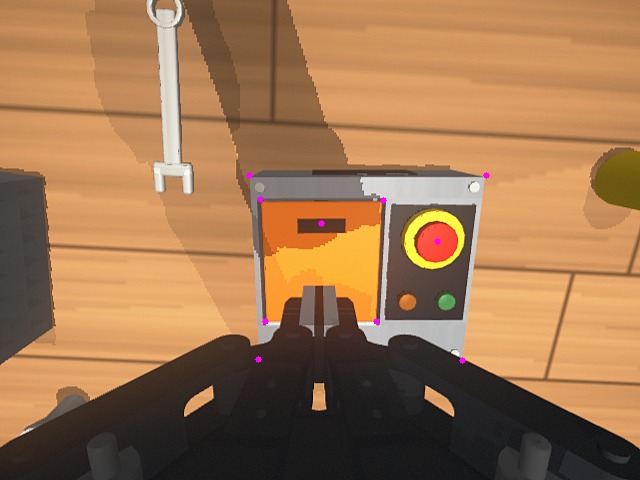

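The overlay sits on the unit: the pad marker at (321,223) is on the dark pad, and the corners and red button line up. Descending.

drive_tool(deltas=[[[0.01, -0.01, 0.7, 0, 0], [0.02, -0.02, 1.4, 0, 0], [0.03, -0.02, 2.1, 0, 0], [0.03, -0.02, 2.7, 0, 0], [0.03, -0.02, 2.78, 0, 0]]])

```text
clock: 4.3
tool_pos: [0.4898, 0.1421, 0.2556]
tcp_rot: [2.171, 2.27, -0.01]
ft_force: [-0.3, 0.6, -0.3]
grip_width: -0.004
```

```bash
python3 -c "
from h import *
to((-45,-37,75))"
```

```text
t 4.3 tcp [0.4898 0.1421 0.2556] tip in unit mm [-46.1 -43.1  82.6] toolx yaw in unit 89.7 tilt [-0.004 -0.005 -1.   ] F [-0.34  0.57 -0.34] grip -0.0
to (-45, -37, 75) [0.122 0.023 0.151]
```

drive_tool(deltas=[[[0.1, 0.02, 0.0, 0, 0], [0.12, 0.02, 0.08, 0, 0], [0.12, 0.02, 0.14, 0, 0], [0.12, 0.02, 0.19, 0, 0], [0.12, 0.02, 0.22, 0, 0]]])

```text
clock: 4.8
tool_pos: [0.4909, 0.1486, 0.2453]
tcp_rot: [2.17, 2.27, -0.006]
ft_force: [-0.4, 2.2, 3.4]
grip_width: -0.001
```

```bash
python3 -c "
from h import *
to((-45,-37,68))"
```

```text
t 4.8 tcp [0.4909 0.1486 0.2453] tip in unit mm [-44.3 -36.4  72.3] toolx yaw in unit 89.72 tilt [-0.002 -0.003 -1.   ] F [-0.35  2.16  3.41] grip -0.0
to (-45, -37, 68) [-0.011 -0.013  0.087]
```

Contact at the spring force; press on to the stop.

drive_tool(deltas=[[[0, 0, 0.05, 0, 0], [0, 0, 0.09, 0, 0], [0, 0, 0.12, 0, 0]]])

```text
clock: 5.1
tool_pos: [0.4911, 0.1487, 0.2402]
tcp_rot: [2.17, 2.27, -0.005]
ft_force: [-6.0, 0.8, 23.9]
grip_width: -0.004
```

drive_tool(deltas=[[[0, -0.3, -0.9, 0, 0], [0, -1.0, -1.8, 0, 0], [0, -1.3, -2.7, 0, 0], [0, -1.3, -3.0, 0, 0], [0, -1.3, -3.0, 0, 0]]])

```text
clock: 5.6
tool_pos: [0.4266, 0.1461, 0.3933]
tcp_rot: [2.169, 2.269, 0.004]
ft_force: [0.0, 0.9, -0.8]
grip_width: 0.004
```

drive_tool(deltas=[[[0, 0, 0, 0, 0], [0, 0, 0, 0, 0], [0, 0, 0, 0, 0], [0, 0, 0, 0, 0], [0, 0, 0, 0, 0]]])

```text
clock: 6.1
tool_pos: [0.4266, 0.146, 0.3926]
tcp_rot: [2.17, 2.269, 0.002]
ft_force: [-0.0, -0.2, 0.1]
grip_width: 0.001
```

drive_tool(deltas=[[[0, 0, 0, 0, 0], [0, 0, 0, 0, 0], [0, 0, 0, 0, 0], [0, 0, 0, 0, 0], [0, 0, 0, 0, 0]]])

```text
clock: 6.6
tool_pos: [0.4266, 0.146, 0.3926]
tcp_rot: [2.17, 2.269, 0.002]
ft_force: [0.4, -0.1, 0.1]
grip_width: 0.002
```

drive_tool(deltas=[[[0, 0, 0, 0, 0], [0, 0, 0, 0, 0], [0, 0, 0, 0, 0], [0, 0, 0, 0, 0], [0, 0, 0, 0, 0]]])

```text
clock: 7.1
tool_pos: [0.4266, 0.146, 0.3926]
tcp_rot: [2.17, 2.269, 0.002]
ft_force: [0.7, 0.6, 0.2]
grip_width: -0.003
```

```bash
python3 - <<'E'
from h import *
to((-24,-37,200))
st=tool(); p=arm.read_camera("wrist")
cv2.imwrite("pics/w2.png",p["frame"][:,:,::-1])
print([(d["pixel"],d["p"],onz(p,d["pixel"],.053,st)) for d in arm.landmark_of(p,"reset_top")], RU@[-.02,-.037,0]+np.r_[U,0])
p=arm.read_camera("side"); cv2.imwrite("pics/s2.png",p["frame"][:,:,::-1])
E
```

```text
t 7.1 tcp [0.4266 0.146  0.3926] tip in unit mm [-107.8  -35.4  219.6] toolx yaw in unit 89.7 tilt [ 0.003 -0.001 -1.   ] F [0.68 0.59 0.25] grip -0.0
to (-24, -37, 200) [-0.023  1.676  0.396]
[] [0.51487422 0.14864666 0.        ]
```

View pics/w2.png

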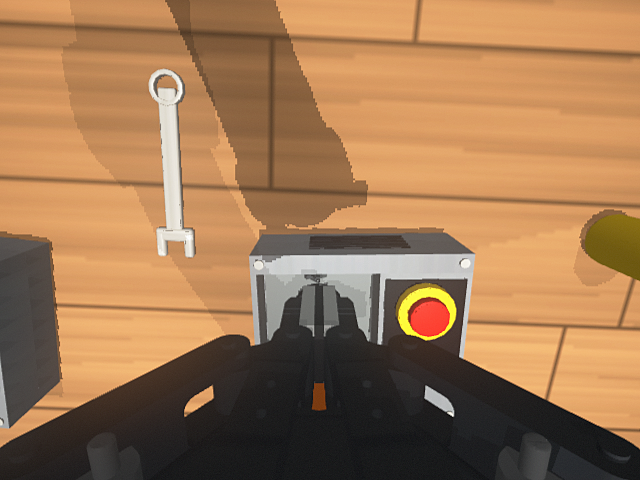

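View pics/s2.png

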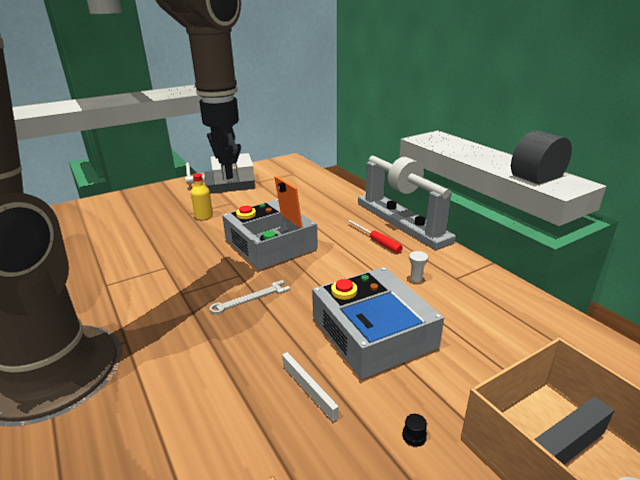

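Flap stands upright at (290,200) in the side view, with the green button visible at (268,234). I'll move over the button, then down.

drive_tool(deltas=[[[0, 0.6, 0, 0, 0], [-0.02, 1.2, 0.1, 0, 0], [-0.02, 1.7, 0.3, 0, 0], [-0.02, 1.71, 0.4, 0, 0], [-0.02, 1.71, 0.4, 0, 0]]])

```text
clock: 7.75
tool_pos: [0.5119, 0.1487, 0.3716]
tcp_rot: [2.171, 2.269, -0.002]
ft_force: [-1.0, 0.2, -0.4]
grip_width: -0.001
```

drive_tool(deltas=[[[0, 0, 0.5, 0, 0], [0, 0, 1.1, 0, 0], [0, 0, 1.7, 0, 0], [0, 0, 2.3, 0, 0], [0, 0, 2.6, 0, 0]]])

```text
clock: 8.25
tool_pos: [0.5102, 0.1485, 0.2399]
tcp_rot: [-2.171, -2.271, 0.006]
ft_force: [-0.0, 0.3, 0.0]
grip_width: -0.006
```

```bash
python3 -c "
from h import *
to((-22,-37,53))
p=arm.read_camera('side'); cv2.imwrite('pics/s3.png',cv2.resize(p['frame'][150:290,180:360,::-1],None,fx=4,fy=4))"
```

```text
t 8.25 tcp [0.5102 0.1485 0.2399] tip in unit mm [-25.2 -37.4  66.9] toolx yaw in unit 89.72 tilt [-0.003 -0.003 -1.   ] F [-0.03  0.34  0.01] grip -0.01
to (-22, -37, 53) [0.008 0.064 0.278]
```

View pics/s3.png

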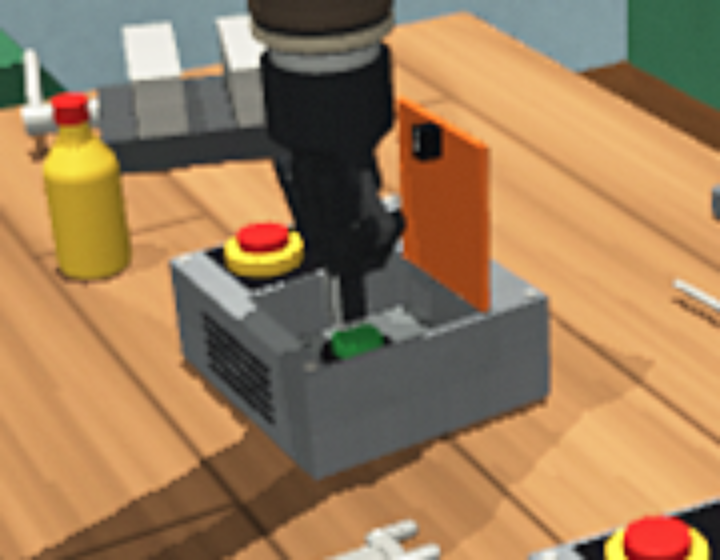

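Fingertips are just above the green button (about (357,338) in the crop), clear of the flap.

drive_tool(deltas=[[[0, 0.06, 0.1, 0, 0], [0.01, 0.06, 0.2, 0, 0], [0.01, 0.06, 0.28, 0, 0], [0.01, 0.06, 0.33, 0, 0]]])

```text
clock: 8.7
tool_pos: [0.5129, 0.149, 0.2238]
tcp_rot: [-2.17, -2.27, 0.007]
ft_force: [-12.0, -3.3, 40.9]
grip_width: 0.0
```

```bash
python3 -c "
from h import *
to((-22,-37,47))"
```

```text
t 8.7 tcp [0.5129 0.149  0.2238] tip in unit mm [-22.7 -36.9  50.8] toolx yaw in unit 89.71 tilt [-0.004 -0.003 -1.   ] F [-12.03  -3.34  40.93] grip 0.0
to (-22, -37, 47) [-0.001  0.013  0.077]
```

Hard stop after only about 2 mm of button travel, so the shut finger pair (29 x 22 mm) probably lands on the collar. Backing off to look.

drive_tool(deltas=[[[0, 0, -0.2, 0, 0], [0, 0, -0.8, 0, 0], [0, -0.1, -1.5, 0, 0], [0, -0.3, -2.2, 0, 0], [0, -1.0, -3.0, 0, 0]]])

```text
clock: 9.2
tool_pos: [0.4666, 0.1473, 0.3735]
tcp_rot: [2.172, 2.269, -0.004]
ft_force: [-0.4, 0.2, 0.8]
grip_width: 0.001
```

drive_tool(deltas=[[[0, -0.8, 0, 0, 0.35], [0, -1.6, 0, 0, 0.35], [0, -1.8, 0, 0, 0.35], [0, -1.8, 0, 0, 0.35]]])

```text
clock: 9.6
tool_pos: [0.3757, 0.1433, 0.3744]
tcp_rot: [2.17, 2.27, -0.001]
ft_force: [0.2, -0.2, -0.3]
grip_width: 0.351
```

```bash
python3 - <<'E'
from h import *
st=rep(); p=arm.read_camera("wrist")
y=p["frame"][:,:,::-1].copy()
cv2.imwrite("pics/w4.png",y)
pts=[(-85,-95,75),(-85,95,75),(-65,-87,75),(-65,13,75),(-35,55,92),(-20,-37,53)]
pts+=[(-20+16*np.cos(a),-37+16*np.sin(a),53) for a in np.arange(0,6.28,.5)]
for P in pts:
    q=proj(p,RU@(np.array(P)/1e3)+np.r_[U,0],st)[0]
    cv2.circle(y,tuple(int(v) for v in q+.5),1,(255,0,255),-1)
cv2.imwrite("pics/w4z.png",cv2.resize(y[250:450,220:500],None,fx=2.8,fy=2.8))
p=arm.read_camera("top"); cv2.imwrite('pics/t4.png',cv2.resize(p['frame'][190:320,150:300,::-1],None,fx=4,fy=4))
E
```

```text
t 9.6 tcp [0.3757 0.1433 0.3744] tip in unit mm [-159.2  -35.5  201.4] toolx yaw in unit 89.72 tilt [ 0.    -0.001 -1.   ] F [ 0.25 -0.23 -0.3 ] grip 0.35
```

View pics/w4.png

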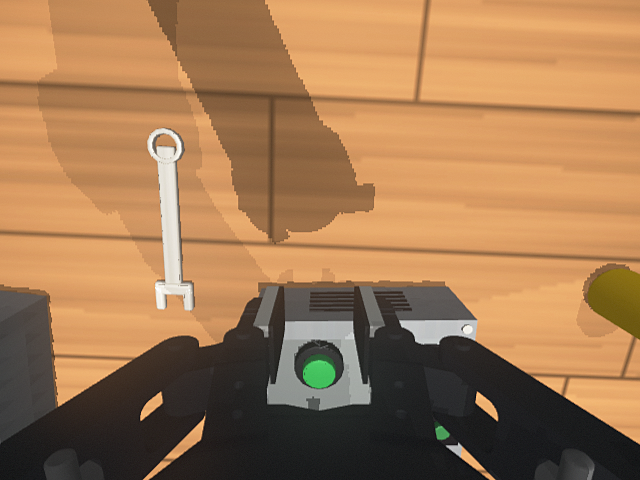

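View pics/w4z.png

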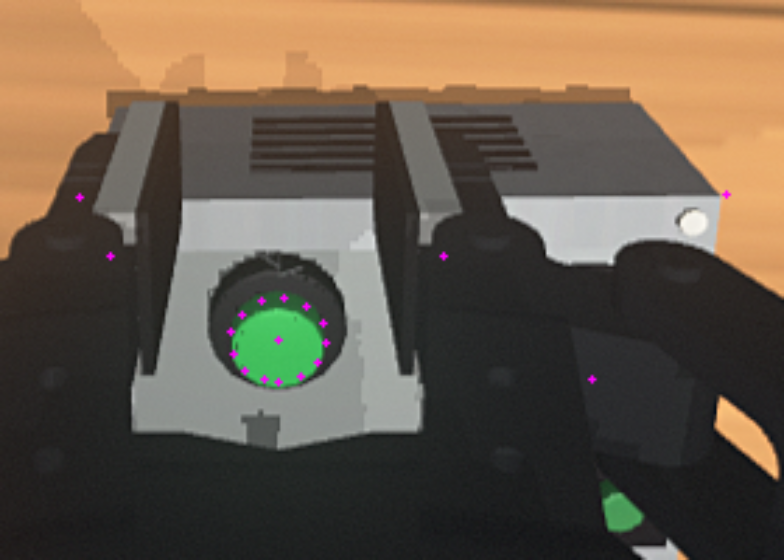

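View pics/t4.png

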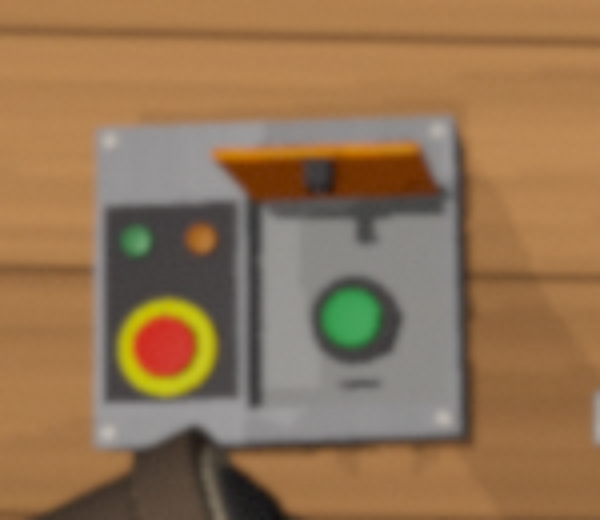

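The green button stands only a little proud of its black collar, and its centre shows at about (320,374) in the wrist view. The finger pair is wider than the button, so one fingertip alone should press it. Measuring the button centre more exactly.

```bash
python3 - <<'E'
from h import *
st=rep()
for n in ("wrist","top","side"):
    p=arm.read_camera(n); s=st if n=="wrist" else None
    f=cv2.cvtColor(p["frame"],cv2.COLOR_RGB2HSV).astype(int)
    m=((np.abs(f[...,0]-65)<15)&(f[...,1]>110)&(f[...,2]>(150 if n=="wrist" else 110))).astype(np.uint8)
    k,l,stt,ce=cv2.connectedComponentsWithStats(m)
    for i in range(1,k):
        if stt[i,4]>25 and stt[i,4]<3000:
            w=onz(p,ce[i],.053,s)
            print(n,stt[i],np.round(ce[i],1),np.round(w,4),"unit mm",np.round(RU.T@(w-np.r_[U,0])*1e3,1))
    for d in arm.landmark_of(p,"reset_top")[:1]:
        w=onz(p,d["pixel"],.053,s);print("net",n,d["p"],np.round(RU.T@(w-np.r_[U,0])*1e3,1))
E
```

```text
t 9.7 tcp [0.3777 0.1436 0.3742] tip in unit mm [-157.1  -35.4  201.2] toolx yaw in unit 89.65 tilt [ 0.001 -0.001 -1.   ] F [-0.56 -0.28  0.38] grip 0.35
wrist [303 358  32  28 693] [318.8 371.7] [0.5174 0.1486 0.053 ] unit mm [-17.5 -37.2  53. ]
wrist [435 425  14  12 103] [440.8 431.3] [0.58   0.2716 0.053 ] unit mm [51.2 82.5 53. ]
net wrist 0.61 [-15. -37.  53.]
top [231 262  14  15 161] [237.5 269. ] [0.518  0.1491 0.053 ] unit mm [-16.8 -36.7  53. ]
side [172 150  13  18 120] [177.3 160.1] [0.4835 0.826  0.053 ] unit mm [-17.4 641.   53. ]
side [ 70 158  24  29 296] [ 79.5 172.7] [0.1707 0.8906 0.053 ] unit mm [-326.6  721.3   53. ]
side [ 451  192  159   58 1586] [529.7 224.3] [ 1.0917 -0.1667  0.053 ] unit mm [ 540.3 -380.8   53. ]
side [263 231  12   6  62] [268.7 233.5] [0.5161 0.1537 0.053 ] unit mm [-18.5 -32.1  53. ]
net side 0.4 [-12.5 -20.2  53. ]
```

```bash
sed -i 's/U=np.array(\[.533,.1866\])/U=np.array([.5358,.1868])/' h.py; python3 -c "
from h import *
to((-20,-54.75,200))"
```

```text
t 10.0 tcp [0.3773 0.1433 0.3733] tip in unit mm [-160.7  -35.9  200.3] toolx yaw in unit 89.62 tilt [-0.002 -0.003 -1.   ] F [ 0.55  0.21 -0.67] grip 0.35
to (-20, -54.75, 200) [-3.580e-01  2.817e+00  2.000e-03]
```

drive_tool(deltas=[[[-0.1, 0.7, 0, 0.07, 0.25], [-0.2, 1.4, 0, 0.07, 0.25], [-0.3, 2.1, 0, 0.07, 0.25], [-0.36, 2.7, 0, 0.07, 0.25], [-0.36, 2.82, 0, 0.07, 0.25]]])

```text
clock: 10.5
tool_pos: [0.5219, 0.1308, 0.3724]
tcp_rot: [2.182, 2.258, -0.005]
ft_force: [-0.0, 0.4, 0.2]
grip_width: 0.246
```

drive_tool(deltas=[[[0, 0, 0.5, 0, 0.25], [0, 0, 1.1, 0, 0.25], [0, 0, 1.7, 0, 0.25], [0, 0, 2.2, 0, 0.25], [0, 0, 2.4, 0, 0.25]]])

```text
clock: 11.0
tool_pos: [0.5206, 0.1303, 0.2499]
tcp_rot: [-2.183, -2.259, 0.011]
ft_force: [-1.0, -0.7, 0.2]
grip_width: 0.252
```

```bash
python3 -c "
from h import *
to((-20,-54.75,60))
p=arm.read_camera('side'); cv2.imwrite('pics/s5.png',cv2.resize(p['frame'][190:290,210:340,::-1],None,fx=6,fy=6))
st=tool();p=arm.read_camera('wrist'); cv2.imwrite('pics/w5.png',p['frame'][:,:,::-1])"
```

```text
t 11.0 tcp [0.5206 0.1303 0.2499] tip in unit mm [-18.9 -56.5  76.9] toolx yaw in unit 89.1 tilt [-0.005 -0.005 -1.   ] F [-0.98 -0.67  0.24] grip 0.25
to (-20, -54.75, 60) [ 0.036 -0.021  0.339]
```

View pics/s5.png

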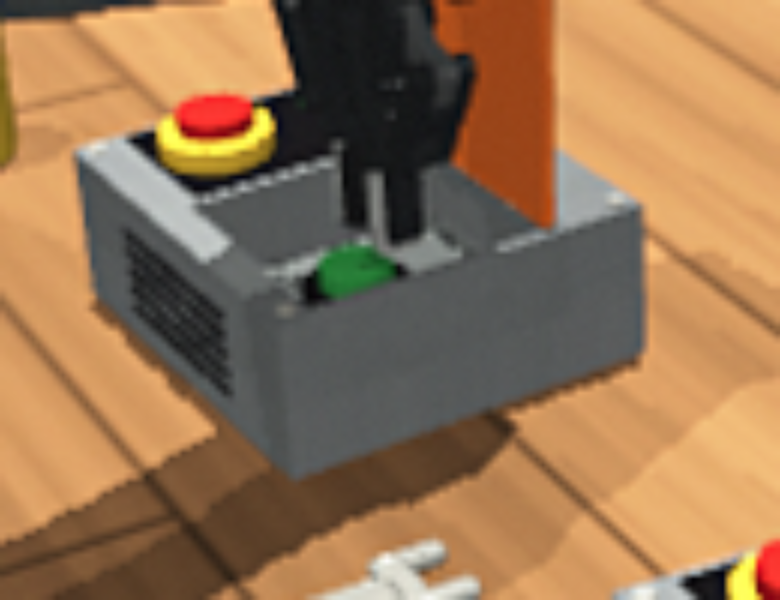

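View pics/w5.png

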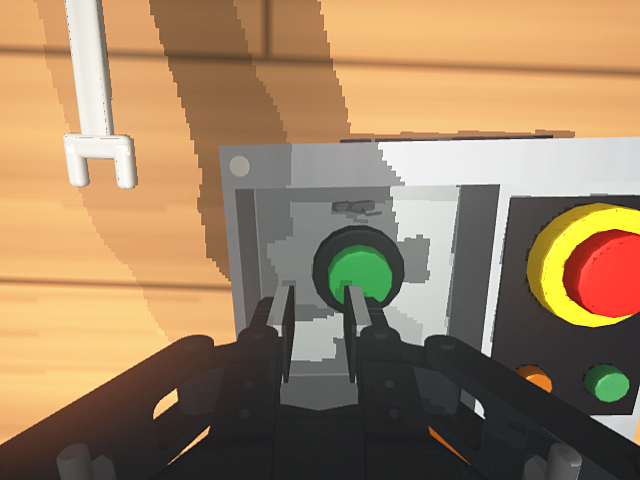

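```bash
python3 - <<'E'
from h import *
st=tool();p=arm.read_camera('wrist')
s,R,t=st
for P in ((10.5,-11,173),(10.5,11,173),(25,-11,173),(18,0,173),(18,0,197)):
    print(P,proj(p,R@(np.array(P)/1e3)+t,st)[0].round(1))
f=cv2.cvtColor(p["frame"],cv2.COLOR_RGB2HSV).astype(int)
m=((np.abs(f[...,0]-65)<15)&(f[...,1]>110)&(f[...,2]>150)).astype(np.uint8)
m[:,500:]=0
k,l,q,ce=cv2.connectedComponentsWithStats(m);i=1+np.argmax(q[1:,4]);c=cv2.findContours((l==i).astype(np.uint8),0,cv2.CHAIN_APPROX_NONE)[0][0]
(h,_)=cv2.minEnclosingCircle(c);print(q[i],h, (R.T@(onz(p,h,.053,st)-t)*1e3).round(1))
E
```

```text
(10.5, -11, 173) [345.9 281.4]
(10.5, 11, 173) [344.9 328.2]
(25, -11, 173) [380.3 281.4]
(18, 0, 173) [362.8 305.3]
(18, 0, 197) [357.1 283.8]
[ 330  248   61   52 2085] (360.0, 278.0) [ 19.5  -2.6 198.1]
```

drive_tool(deltas=[[[0.07, -0.05, 0.05, 0.1, 0.27], [0.07, -0.05, 0.15, 0.1, 0.27], [0.07, -0.05, 0.25, 0.1, 0.27], [0.07, -0.05, 0.35, 0.1, 0.27], [0.07, -0.05, 0.4, 0.1, 0.27]]])

```text
clock: 11.65
tool_pos: [0.519, 0.1337, 0.232]
tcp_rot: [2.194, 2.247, -0.007]
ft_force: [-1.1, -0.5, -0.2]
grip_width: 0.268
```

```bash
python3 - <<'E'
from h import *
rep()
st=tool();p=arm.read_camera('wrist')
s,R,t=st
print((R.T@(RU@np.array([-.02,-.037,.053])+np.r_[U,0]-t)*1e3).round(1))
cv2.imwrite('pics/w6.png',cv2.resize(p['frame'][180:420,220:480,::-1],None,fx=2.5,fy=2.5))
E
```

```text
t 11.65 tcp [0.519  0.1337 0.232 ] tip in unit mm [-19.8 -52.8  59. ] toolx yaw in unit 88.49 tilt [-0.002 -0.004 -1.   ] F [-1.1  -0.52 -0.17] grip 0.27
[ 15.8  -0.6 178.9]
```

View pics/w6.png

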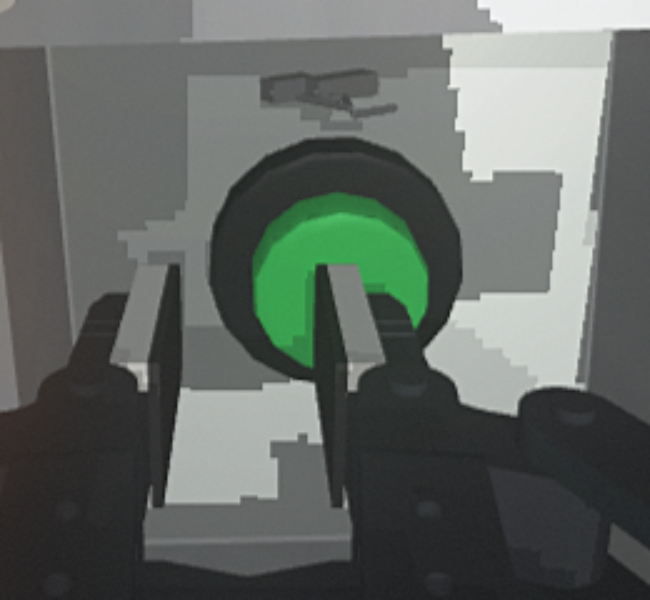

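Finger A (the right one) is over the green button, the other clears the collar; nudge 2 mm back and press.

drive_tool(deltas=[[[0, -0.04, 0.03, 0, 0.27], [0, -0.04, 0.08, 0, 0.27], [0, -0.04, 0.12, 0, 0.27], [0, -0.04, 0.15, 0, 0.27]]])

```text
clock: 12.1
tool_pos: [0.517, 0.1336, 0.2243]
tcp_rot: [2.194, 2.247, -0.007]
ft_force: [-1.2, -0.0, 12.3]
grip_width: 0.269
```

```bash
python3 -c "
from h import *
rep()"
```

```text
t 12.1 tcp [0.517  0.1336 0.2243] tip in unit mm [-21.8 -52.9  51.3] toolx yaw in unit 88.48 tilt [-0.002 -0.004 -1.   ] F [-1.21 -0.04 12.31] grip 0.27
```

```bash
python3 - <<'E'
from h import *
rep()
p=arm.read_camera('side'); cv2.imwrite('pics/s7.png',cv2.resize(p['frame'][190:290,210:340,::-1],None,fx=6,fy=6))
p=arm.read_camera('wrist')
cv2.imwrite('pics/w7.png',cv2.resize(p['frame'][180:420,220:480,::-1],None,fx=2.5,fy=2.5))
rep()
E
```

```text
t 12.1 tcp [0.517  0.1336 0.2243] tip in unit mm [-21.8 -52.9  51.3] toolx yaw in unit 88.48 tilt [-0.002 -0.004 -1.   ] F [-1.21 -0.04 12.31] grip 0.27
t 12.2 tcp [0.517  0.1336 0.2245] tip in unit mm [-21.8 -52.9  51.5] toolx yaw in unit 88.48 tilt [-0.002 -0.004 -1.   ] F [-1.96 -0.62  5.69] grip 0.27
```

View pics/w7.png

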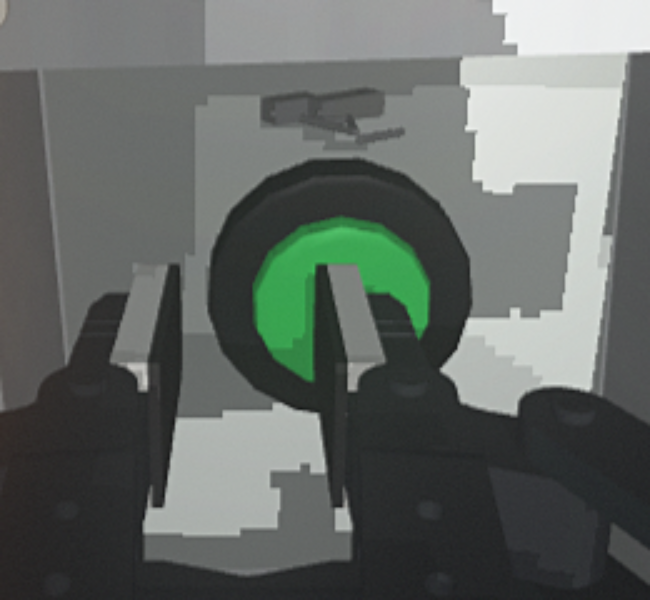

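View pics/s7.png

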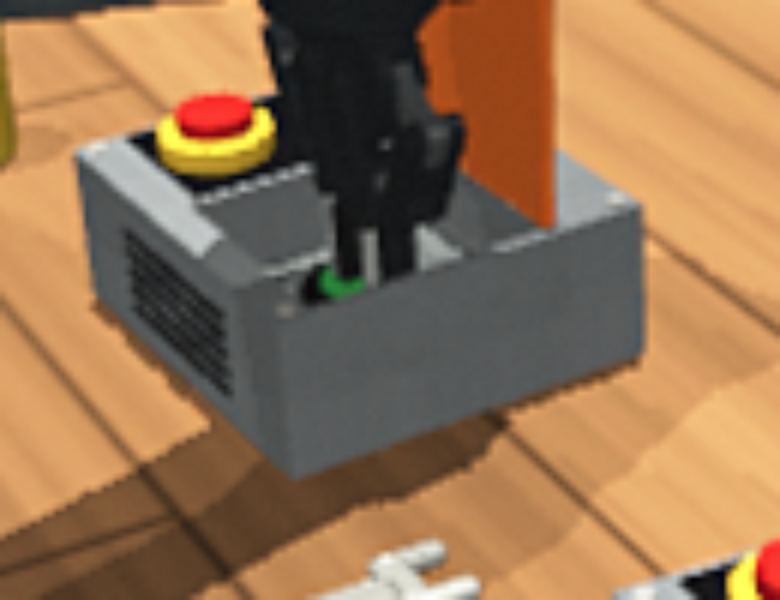

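The button visibly went down (its dark-green side band nearly gone), force 5.7 N. A touch further to confirm the hard stop.

drive_tool(deltas=[[[0, 0, 0.02, 0, 0.27], [0, 0, 0.03, 0, 0.27], [0, 0, 0.03, 0, 0.27], [0, 0, 0.03, 0, 0.27]]])

```text
clock: 12.6
tool_pos: [0.5171, 0.1335, 0.2243]
tcp_rot: [2.195, 2.246, -0.006]
ft_force: [-4.8, -0.6, 16.8]
grip_width: 0.266
```

```bash
python3 - <<'E'
from h import *
rep()
p=arm.read_camera('wrist')
cv2.imwrite('pics/w8.png',cv2.resize(p['frame'][180:420,220:480,::-1],None,fx=2.5,fy=2.5))
E
```

```text
t 12.6 tcp [0.5171 0.1335 0.2243] tip in unit mm [-21.7 -52.8  51.3] toolx yaw in unit 88.47 tilt [-0.002 -0.003 -1.   ] F [-4.82 -0.61 16.85] grip 0.27
```

View pics/w8.png

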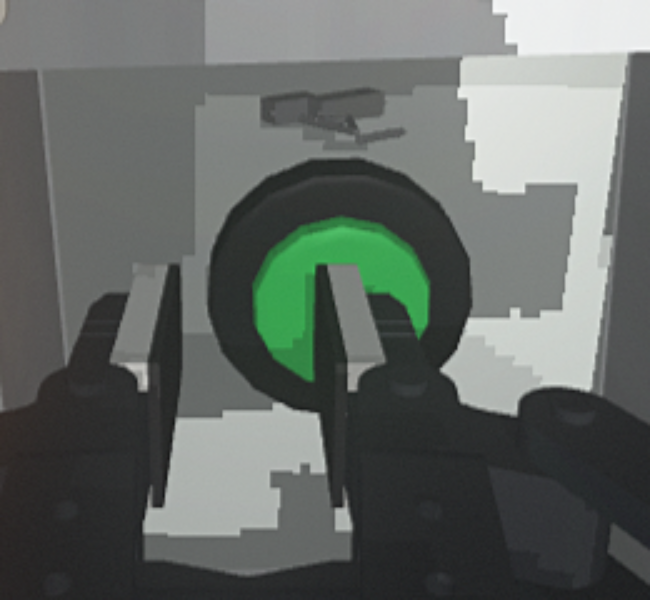

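```bash
python3 - <<'E'
from h import *
p=arm.read_camera('wrist')
def st(pos,rv): return None,Ro.from_rotvec(rv).as_matrix(),np.array(pos)
A=st([.519,.1337,.232],[2.194,2.247,-.007]);B=st([.517,.1336,.2243],[2.194,2.247,-.007])
for nm,S in (("A",A),("B",B)):
  for z in (60,55,53,51,49,47,45,42):
    print(nm,z,"btn edge row",*[proj(p,RU@(np.array([x,-37,z])/1e3)+np.r_[U,0],S)[0].round(1) for x in (-36,-44)])
E
```

```text
A 60 btn edge row [358.2 269.8] [358.3 251.4]
A 55 btn edge row [357.  265.8] [357.1 247.9]
A 53 btn edge row [356.6 264.3] [356.6 246.6]
A 51 btn edge row [356.1 262.8] [356.1 245.2]
A 49 btn edge row [355.7 261.3] [355.7 244. ]
A 47 btn edge row [355.2 259.9] [355.3 242.7]
A 45 btn edge row [354.8 258.5] [354.9 241.5]
A 42 btn edge row [354.2 256.4] [354.2 239.8]
B 60 btn edge row [360.2 281.3] [360.3 262.1]
B 55 btn edge row [358.9 276.7] [359.  258.1]
B 53 btn edge row [358.4 275. ] [358.4 256.6]
B 51 btn edge row [357.9 273.3] [357.9 255.1]
B 49 btn edge row [357.4 271.6] [357.5 253.6]
B 47 btn edge row [356.9 270. ] [357.  252.2]
B 45 btn edge row [356.5 268.4] [356.5 250.8]
B 42 btn edge row [355.8 266.1] [355.9 248.8]
```

Button top fell from about z 54 to 48.5 mm in the images, i.e. the full ~6 mm, so step 2 is done. Now up, over the flap to its hinge side.

drive_tool(deltas=[[[0, 0, -0.7, 0, 0.27], [0, 0, -1.5, 0, 0.27], [0, 0, -2.3, 0, 0.1], [0.1, 0, -3.1, 0, 0], [0.3, 0, -3.7, 0, 0]]])

```text
clock: 13.2
tool_pos: [0.5172, 0.1485, 0.4117]
tcp_rot: [2.196, 2.244, -0.003]
ft_force: [1.6, -0.3, -0.6]
grip_width: -0.001
```

```bash
python3 - <<'E'
from h import *
to((80,-37,230))
E
```

```text
t 13.2 tcp [0.5172 0.1485 0.4117] tip in unit mm [-20.6 -37.9 238.7] toolx yaw in unit 88.39 tilt [-0.    -0.003 -1.   ] F [ 1.62 -0.27 -0.63] grip -0.0
to (80, -37, 230) [0.075 2.01  0.174]
```

drive_tool(deltas=[[[0, 0.6, 0, -0.1, 0], [0, 1.2, 0, -0.2, 0], [0.04, 1.7, 0, -0.27, 0], [0.07, 2.0, 0, -0.27, 0], [0.07, 2.0, 0.1, -0.27, 0]]])

```text
clock: 13.7
tool_pos: [0.6185, 0.1542, 0.4061]
tcp_rot: [2.164, 2.274, -0.003]
ft_force: [0.5, -0.5, 0.7]
grip_width: 0.0
```

drive_tool(deltas=[[[0, 0, 0.4, 0, 0], [0, 0, 0.9, 0, 0], [0, 0, 1.3, 0, 0], [0, 0, 1.5, 0, 0], [0, 0, 1.5, 0, 0]]])

```text
clock: 14.2
tool_pos: [0.6175, 0.1539, 0.3295]
tcp_rot: [2.165, 2.275, -0.008]
ft_force: [0.2, 0.7, -0.1]
grip_width: 0.005
```

```bash
python3 - <<'E'
from h import *
to((45,-37,150))
p=arm.read_camera('side'); cv2.imwrite('pics/s9.png',cv2.resize(p['frame'][120:290,190:360,::-1],None,fx=3.5,fy=3.5))
E
```

```text
t 14.2 tcp [0.6175 0.1539 0.3295] tip in unit mm [ 79.5 -37.7 156.5] toolx yaw in unit 89.99 tilt [-0.002 -0.004 -1.   ] F [ 0.16  0.69 -0.06] grip 0.0
to (45, -37, 150) [ 0.014 -0.69   0.132]
```

View pics/s9.png

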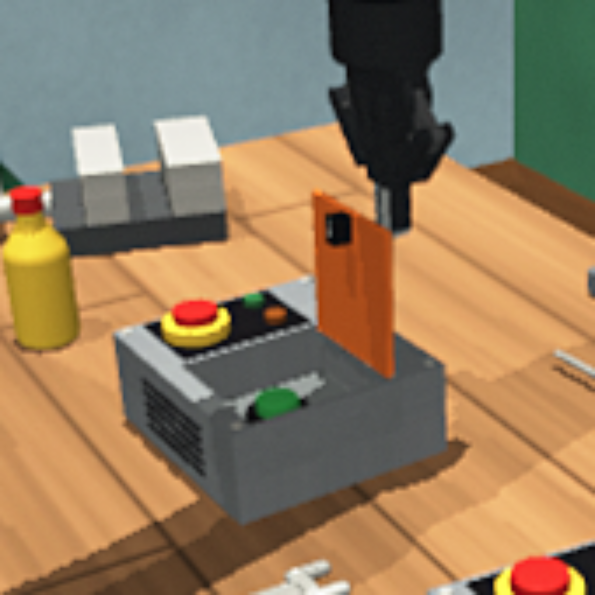

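Flap upright at about (350,280) in the crop, fingers shut behind its outer face. Pushing it over along the arc.

drive_tool(deltas=[[[0, -0.3, 0, 0, 0], [0, -0.5, -0.03, 0, 0], [0, -0.65, -0.05, 0, 0], [0, -0.85, -0.02, 0, 0], [0, -1.06, 0.03, 0, 0]]])

```text
clock: 14.75
tool_pos: [0.565, 0.1513, 0.3304]
tcp_rot: [2.163, 2.273, -0.001]
ft_force: [2.1, 0.2, 3.2]
grip_width: 0.001
```

```bash
python3 - <<'E'
from h import *
to((5,-37,145))
E
```

```text
t 14.75 tcp [0.565  0.1513 0.3304] tip in unit mm [ 27.7 -37.4 157.4] toolx yaw in unit 89.97 tilt [ 0.002 -0.003 -1.   ] F [2.06 0.17 3.18] grip 0.0
to (5, -37, 145) [ 0.008 -0.455  0.247]
```

drive_tool(deltas=[[[0, -0.26, 0.13, 0, 0], [0.01, -0.45, 0.25, 0, 0], [0.01, -0.65, 0.4, 0, 0], [0.01, -0.82, 0.55, 0, 0], [0.01, -0.96, 0.72, 0, 0]]])

```text
clock: 15.25
tool_pos: [0.5167, 0.1493, 0.294]
tcp_rot: [2.163, 2.273, 0.0]
ft_force: [3.1, -0.3, 1.5]
grip_width: -0.004
```

```bash
python3 - <<'E'
from h import *
to((-31,-37,104))
E
```

```text
t 15.25 tcp [0.5167 0.1493 0.294 ] tip in unit mm [-20.4 -37.  121. ] toolx yaw in unit 89.98 tilt [ 0.003 -0.003 -1.   ] F [ 3.06 -0.34  1.47] grip -0.0
to (-31, -37, 104) [ 0.    -0.212  0.339]
```

drive_tool(deltas=[[[0, -0.12, 0.18, 0, 0], [0, -0.21, 0.34, 0, 0], [0, -0.31, 0.52, 0, 0], [0, -0.39, 0.66, 0, 0], [0, -0.44, 0.77, 0, 0]]])

```text
clock: 15.75
tool_pos: [0.4943, 0.1481, 0.2546]
tcp_rot: [2.163, 2.273, -0.001]
ft_force: [1.4, 0.1, 2.4]
grip_width: -0.0
```

```bash
python3 - <<'E'
from h import *
to((-45,-37,75))
p=arm.read_camera('side'); cv2.imwrite('pics/s10.png',cv2.resize(p['frame'][120:290,190:360,::-1],None,fx=3.5,fy=3.5))
E
```

```text
t 15.75 tcp [0.4943 0.1481 0.2546] tip in unit mm [-43.  -37.1  81.6] toolx yaw in unit 89.98 tilt [ 0.002 -0.003 -1.   ] F [1.44 0.1  2.41] grip -0.0
to (-45, -37, 75) [ 0.002 -0.04   0.132]
```

View pics/s10.png

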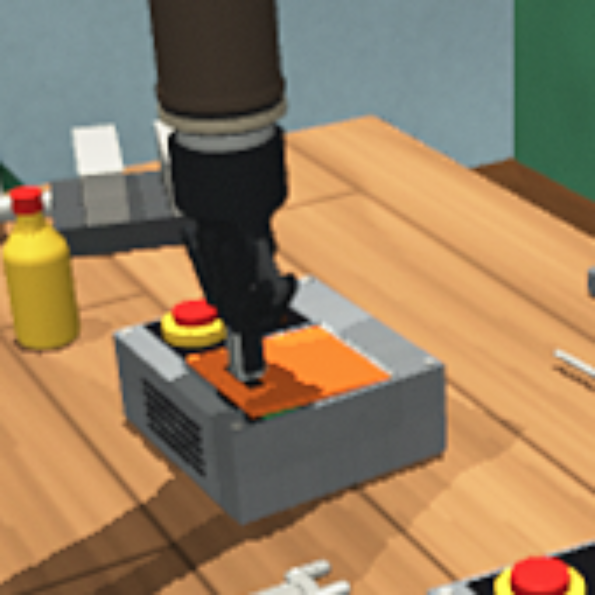

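Flap nearly shut under the fingertips. Pressing down on the pad.

drive_tool(deltas=[[[0, -0.04, 0.06, 0, 0], [0, -0.04, 0.12, 0, 0], [0, -0.04, 0.18, 0, 0], [0, -0.04, 0.23, 0, 0], [0, -0.04, 0.26, 0, 0]]])

```text
clock: 16.3
tool_pos: [0.4915, 0.1479, 0.2416]
tcp_rot: [2.164, 2.275, -0.004]
ft_force: [-6.8, -1.6, 24.9]
grip_width: -0.003
```

drive_tool(deltas=[[[0, 0, 0.02, 0, 0], [0, 0, 0.04, 0, 0]]])

```text
clock: 16.5
tool_pos: [0.4915, 0.1479, 0.2412]
tcp_rot: [2.165, 2.275, -0.003]
ft_force: [-8.0, -2.0, 31.2]
grip_width: -0.001
```

```bash
python3 - <<'E'
from h import *
rep()
E
```

```text
t 16.5 tcp [0.4915 0.1479 0.2412] tip in unit mm [-46.2 -37.1  68.2] toolx yaw in unit 89.97 tilt [-0.    -0.003 -1.   ] F [-7.99 -2.02 31.24] grip -0.0
```

At the stop (31 N, z 68 as expected). Letting go straight up.

drive_tool(deltas=[[[0, 0, -0.2, 0, 0], [0, 0, -0.7, 0, 0], [0, 0, -1.4, 0, 0], [0, -0.5, -2.1, 0, 0], [0, -1.3, -2.8, 0, 0]]])

```text
clock: 17.0
tool_pos: [0.4293, 0.145, 0.3802]
tcp_rot: [2.166, 2.273, -0.004]
ft_force: [-0.4, 1.0, 0.5]
grip_width: -0.003
```

drive_tool(deltas=[[[0, 0, 0, 0, 0], [0, 0, 0, 0, 0], [0, 0, 0, 0, 0], [0, 0, 0, 0, 0], [0, 0, 0, 0, 0]]])

```text
clock: 17.5
tool_pos: [0.4296, 0.1449, 0.3791]
tcp_rot: [2.166, 2.273, -0.007]
ft_force: [-0.3, 1.4, 0.4]
grip_width: 0.0
```

drive_tool(deltas=[[[0, 0, 0, 0, 0], [0, 0, 0, 0, 0], [0, 0, 0, 0, 0], [0, 0, 0, 0, 0], [0, 0, 0, 0, 0]]])

```text
clock: 18.0
tool_pos: [0.4296, 0.1449, 0.3791]
tcp_rot: [2.166, 2.273, -0.007]
ft_force: [-0.2, -1.0, 0.3]
grip_width: 0.002
```

```bash
python3 - <<'E'
from h import *
rep()
p=arm.read_camera('side'); cv2.imwrite('pics/s11.png',p['frame'][:,:,::-1])
p=arm.read_camera('wrist'); cv2.imwrite('pics/w11.png',p['frame'][:,:,::-1])
p=arm.read_camera('top'); print(fitflap(p,(245,265),'top'))
E
```

```text
t 18.0 tcp [0.4296 0.1449 0.3791] tip in unit mm [-108.5  -37.2  206.1] toolx yaw in unit 89.88 tilt [-0.002 -0.004 -1.   ] F [-0.2  -0.99  0.34] grip 0.0
([213, 239, 48, 51, 1937], ((0.5266571640968323, 0.14903834462165833), (0.10634506493806839, 0.09813789278268814), 3.2624974250793457), [[0.47099998593330383, 0.19499999284744263], [0.47600001096725464, 0.09700000286102295], [0.5830000042915344, 0.10300000011920929], [0.5770000219345093, 0.20100000500679016]])
```

View pics/s11.png

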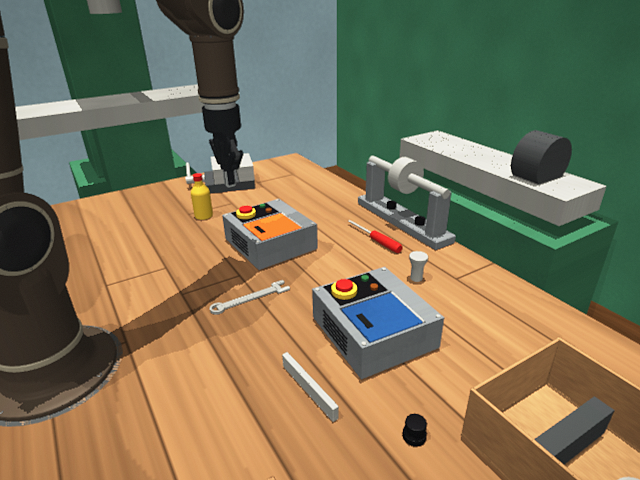

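View pics/w11.png

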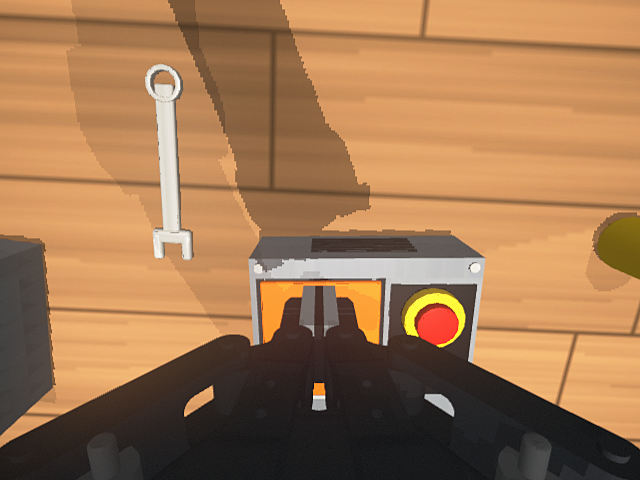

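The flap is flush at (272,227) in the side view and stays shut 1.5 s after release. Its centre is within 1 mm of the first measurement, and nothing else has moved. Handing in.

```bash
python3 -c "
from bench import arm
print(arm.hand_in())"
```

```text
the job is handed in; nothing more can be done
None
```

I reset the orange-flapped unit and handed the job in at about 18 s of the 58 s allowed. No verdict is reported. I pressed the flap with shut fingertips until it popped upright, pressed the green button to its stop, then pushed the flap over and down and let go.

**Last checks:**
- **Flap:** it was flush in the side and wrist pictures over 1 s after I let go, with no real force on the tool.
- **Unit:** the flap centre in the top camera was within 1 mm of the first measurement, so the unit had not shifted.
- **Surroundings:** no loose object or the blue unit looked moved. I never went near the red button.

**What disagreed:**
- **Button stop height:** the button's hard stop came at a measured tip height of about 51 mm, where I expected 47 mm. I first took this for the collar blocking the finger pair (41 N on that press) and pressed again with one finger, up to 17 N. The pictures then showed the button had dropped about 5.5 of its 6 mm. That means the first press had probably been full as well.
- **Unit position:** my first estimate of the unit's position was about 3 mm off in x. I corrected it from the button's position in the camera pictures.

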